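# Load the vial clamp, release its catch and hold the lever

### The job

Bring the two loose amber vials one by one into the lane of the vial clamp behind the one already there, so that all three stand upright in single file, closed up against the blue end stop. Then flip the red safety catch right back off the lever, and after that pull the yellow-knobbed lever round as far as it goes so that the green jaw grips all three vials. Finish still holding the lever there with the gripper's fingers (it springs back if let go), and leave the slide box, beaker and wash bottle where they stand.

Things in the scene. Friction and masses are not known exactly. Their poses are not given: they have to be found in the camera images.
- clamp: Vial clamp fixed to the bench (place and yaw vary). Origin: on the bench, lane centre line, at the face of the blue end stop (40 mm high). +y: along the lane to its mouth; +x: across it to the green jaw; z up. The lane's floor is the bench. Three closed-up vials stand at y = 15, 45, 75 mm. Beyond the stop (y -131 to -16, x -35 to 130) a white plate 12 mm high carries lever and catch.
- lane_mouth (a point): Lane centre line on the bench, 110 mm from the stop, where the straight lane begins; axes as the clamp's. The lane is 38 mm wide between a fixed aluminium rail (16 mm thick, 28 mm high, at -x) and the green jaw (14 mm thick, 28 mm high, at +x). Outside it (to 138 mm from the stop) both ends flare out to about 52 mm.
- vial_a: Amber glass sample vial with a white screw cap and a paper label: upright cylinder 30 mm in diameter (straight body from the bench up to 72 mm), cap 27 mm in diameter up to the top at 90 mm; about 60 g. Origin: centre of its underside; z up. Stands in the lane from the start, at the stop or up to 8 mm off it.
- vial_b: Amber glass sample vial with a white screw cap and a paper label: upright cylinder 30 mm in diameter (straight body from the bench up to 72 mm), cap 27 mm in diameter up to the top at 90 mm; about 60 g. Origin: centre of its underside; z up. Loose on the open bench beyond the lane's mouth, to the robot's left.
- vial_c: Amber glass sample vial with a white screw cap and a paper label: upright cylinder 30 mm in diameter (straight body from the bench up to 72 mm), cap 27 mm in diameter up to the top at 90 mm; about 60 g. Origin: centre of its underside; z up. Loose on the open bench beyond the lane's mouth, to the robot's left.
- jaw: Green sliding jaw, the lane's +x wall. Its origin is at the clamp's origin when open and moves to the clamp's -x by 8.4 mm per rad of the lever, which alone drives it; it meets the vials at about 8 mm.
- lever (a joint): Angle of the cam lever (rad): 0 at rest, grows as it is pulled clockwise seen from above about the vertical through lever_pivot; hard stop at 1.05. The jaw meets the vials at about 0.95: pull on to the stop. A spring drives it back (1.3 N at the knob at first, 5.6 N at the end, a few N more as the jaw grips). With the catch on, it is blocked after about 0.06 rad.
- lever_knob (a point): Centre of the lever's upright yellow knob (24 mm in diameter, 57 to 107 mm above the bench; this point at 82 mm), 120 mm from the pivot. At rest it is at clamp x 111, y -154 mm; fully pulled near x -8, y -155 mm, nearer the robot. The steel arm below is 16 mm wide, 45 to 57 mm above the bench. Site x axis: outward along the arm.
- lever_pivot (a point): Point on the lever's vertical pivot axis, 82 mm above the bench, at clamp x 51, y -50 mm.
- catch (a joint): Angle of the red safety catch (rad): 0 = on (it may start up to 0.15), its hooked lip hanging in front of the lever's arm; 1.25 = flipped right back (hard stop). It must pass 0.9 to free the lever for this job. Level hinge at catch_hinge; it stays where left (light friction, about 0.7 N at the tab).
- catch_hinge (a point): Centre of the catch's level hinge, 40 mm above the bench, 55 mm along the arm from the pivot and 16 mm behind the arm's centre line at rest. Turns with the catch: y axis = hinge line, always level; x axis, at angle 0, is level and points the way the tab is pushed, away from the lever's path (square to the arm at rest); z then up.
- catch_tab (a point): Point on the catch's upright red tab, 68 mm above the hinge (6 mm below the tab's top) when on. Tab: 16 mm wide along the hinge line, 6 mm thick, free from 67 to 114 mm above the bench. Push it along the hinge's x axis, in an arc about the hinge, to flip the catch; at 1.25 rad this point is about 64 mm beyond the hinge and 24 mm above it.
- slide_box: Bystander: closed blue slide box, 100 x 85 x 35 mm. Origin: centre of its underside.
- beaker: Bystander: glass beaker, 72 mm in diameter, 90 mm tall. Origin: centre of its underside.
- wash_bottle: Bystander: white bottle with red cap, 64 mm in diameter, 150 mm tall. Origin: centre of its underside.

How it is judged (in metres and radians):
On the way, in this order (a step that is already met when the one before it is completed fails the run):
1. all three vials stand upright in single file in the lane, closed up against the stop (y of vial_a in the frame of clamp between 0 and 0.087 m and x of vial_a in the frame of clamp between -0.012 and 0.012 m and angle between each of vial_a, vial_b, vial_c's own z axis and vertical below 0.12 rad and height (world z) of each of vial_a, vial_b, vial_c below 0.006 m and y of vial_b in the frame of clamp between 0 and 0.087 m and x of vial_b in the frame of clamp between -0.012 and 0.012 m and y of vial_c in the frame of clamp between 0 and 0.087 m and x of vial_c in the frame of clamp between -0.012 and 0.012 m), for 0.2 s.
2. the safety catch is flipped back (value of joint catch above 0.9 rad), for 0.2 s.
3. the lever is pulled round by the fingers and the jaw grips the vials (value of joint lever above 0.9 rad and value of joint catch above 0.8 rad and contact force between the fingers and lever above 1 N and contact force between jaw and vial_a above 0.5 N and contact force between jaw and vial_b above 0.5 N and contact force between jaw and vial_c above 0.5 N), for 0.3 s.
At the end, for the whole second after the job is handed in: Vials upright (0.12 rad) in the lane, centres within 87 mm of the stop; catch beyond 0.8 rad; lever held beyond 0.9 rad by the fingers (over 1 N on it), the jaw pressing each vial (over 0.5 N), through the last second (all of step 1 and all of step 3); the arm keeps its last pose, push and grip.
It fails at once if a vial is tipped over (angle between any of vial_a, vial_b, vial_c's own z axis and vertical above 0.6 rad).
It fails at once if the lever is forced past the closed catch (value of joint lever above 0.25 rad and value of joint catch below 0.4 rad).
It fails at once if a bystander is disturbed (distance of any of slide_box, beaker, wash_bottle from where it was at the start of the episode above 0.03 m or angle between any of slide_box, beaker, wash_bottle's own z axis and vertical above 0.4 rad).
It also fails if it takes over 72 s, if anything falls off the work surface, if the arm or the gripper's body presses on something with over 40 N, if the wrist force passes 120 N, or if a joint passes its speed limit or range.

### The arm

A 6-joint arm with a two-finger parallel gripper is mounted at the origin on the work surface. World frame = base frame: x ahead of the robot, y to its left, z up, the work surface at z = 0. Lengths are in mm, angles in rad, forces in N, time in s.
With the tool pointing down it reaches from about 300 to 875 mm from the base axis. Payload 4.2 kg.
Tool frame: the origin (TCP) lies midway between the tips of the shut fingers; the grasp point (between the pads) lies 19 mm behind it; z points along the fingers, y is the line along which they close (so a half turn about z gives the same grasp; the last joint's range is limited). The gripper opens to 85 mm and grips with 20 to 120 N. Pads are 22 mm wide; open, the fingers measure 114 mm over their backs; the gripper's body (76 mm by 85 mm) begins 54 mm behind the grasp point. The pads swing forward as they close: fully open they stand 13 mm farther back than shut.
Start: joints at [1.283, 0.32, 1.565, -0, 1.257, -0.02], TCP at [152.152, 554.519, 231.338] pointing down, gripper open.
Joint ranges: [-3.11, 3.11], [-0.84, 2.01], [0.21, 2.61], [-1.34, 4.49], [0.05, 2.63], [-2.56, 2.56]. Speed limits (rad/s): [2.57, 2.57, 3.14, 3.14, 3.14, 3.14].

### API

Orientations are given as [roll, pitch, yaw] about the fixed x, y, z axes, in that order (R = Rz(yaw) Ry(pitch) Rx(roll)).
In Python, from station import ctrl gives the robot as it stands.
- The arm moves only by the tool servo_tool, never from a script. Its argument "plan" is a list of rows, each a list of 4 numbers: the shift along the tool's x, y, z in cm, then the turn about the tool's z in rad. In form: [[x, y, z, spin], ...]. A call has exactly 8 rows; each row shifts and turns the commanded pose from where the row before left it, along the tool's axes as they then stand; what a row does not reach is not made up. A row lasts 1/10 s, in which the tool goes at most 50 mm and 8.59 degrees, less where a joint would pass 70% of its speed; a pose out of reach is approached as far as the arm can. A call is refused whole if a number of a shift passes 5 or a number of a turn 0.15, either way. A call with a gripper value outside its range is refused whole. "fingers" is the finger opening in cm, from 0 to 8.54, set as the call begins (left out, the last holds). The fingers move at their own pace and stop on an object; the grip force is fixed at half the most. Time passes only in rows, so rows that do not move let the fingers close, or fill a call up. It gives the time, the measured TCP pose, the force, the opening and the grip force at its end, in the units of the state.
- ctrl.read_state(): the state, without advancing time (a new reading comes with each control period).
- ctrl.read_camera(name): name is "scene" or "top"; returns a dict with "image" (420x560x3 uint8, blue, green, red), "fx", "fy", "cx", "cy" (pixels), "dist" ([k1, k2, p1, p2, k3] as OpenCV has them; the pictures are not rectified), "world_from_camera" (4x4, takes a point from camera to world coordinates). Camera axes: x right, y down, z forward; pixel columns grow to the right and rows downward; lengths in mm; the calibration is good to about 2 mm. A picture is of the moment at which its call begins. There is no depth.
- ctrl.finish_job(): hands the job in; it is judged then, once.
The state is a dict: "time_s": time; "joint_pos": joint angles; "qvel": joint speeds; "tau": joint torques, N m; "position": TCP position; "ee_rot": TCP orientation; "contact_force": force on the tool from outside, world axes, zero at the start; "wrist_torque": the same for the moment, N m; "grip_width": finger opening in mm; "gripper_force": force on a finger pad.
Only numpy, scipy, OpenCV 4.12 (cv2) and the standard library are available. Lean on these libraries where they do the work, as an engineer would, in place of code of your own. Each camera call takes 0.05 s, during which the arm holds its last target. There are 200 camera calls.

## Working session

There is one attempt and no reset: what is moved stays moved. The work goes in short steps, Python scripts to look and compute and a tool call to move; the robot and the scene stay as the last step left them, time stands still between calls to the robot, and variables do not carry over. Pictures are saved under pics/ and viewed, at most 13 in all, crops included, and the job is handed in when it is done.

Besides the shell and the picture viewer there is one more tool, called after "Request:" by a JSON object that holds its "api" and its "payload". servo_tool: Moves the arm, as the interface text tells. Its arguments: {"type":"object","properties":{"plan":{"type":"array","items":{"type":"array","items":{"type":"number"}}},"fingers":{"type":"number"}},"required":["plan"]}

```bash
mkdir -p pics; ls
cat > h.py <<'E'
from station import ctrl
import numpy as np, cv2
def shot(n,f):
    c=ctrl.read_camera(n); cv2.imwrite('pics/'+f,c['image']); 
    np.save('pics/'+n+'.npy',{k:np.array(v) for k,v in c.items()},allow_pickle=True); return c
def load(n): return np.load('pics/'+n+'.npy',allow_pickle=True).item()
def K(c): return np.array([[c['fx'],0,c['cx']],[0,c['fy'],c['cy']],[0,0,1]],float)
def ray(c,uv,z):
    uv=np.array(uv,float).reshape(-1,1,2)
    p=cv2.undistortPoints(uv,K(c),np.array(c['dist'],float)).reshape(-1,2)
    T=np.array(c['world_from_camera']); d=np.c_[p,np.ones(len(p))]@T[:3,:3].T; o=T[:3,3]
    return o+d*((np.broadcast_to(z,len(p))-o[2])/d[:,2])[:,None]
def proj(c,P):
    T=np.linalg.inv(np.array(c['world_from_camera'])); 
    return cv2.projectPoints(np.array(P,float).reshape(-1,1,3),cv2.Rodrigues(T[:3,:3])[0],T[:3,3],K(c),np.array(c['dist'],float))[0].reshape(-1,2)
E
python3 - <<'E'
from h import *
a=shot('top','top0.png'); b=shot('scene','scene0.png')
for c in(a,b): print(np.round(c['world_from_camera'],2),c['fx'])
s=ctrl.read_state(); print(s['position'],s['ee_rot'],s['grip_width'],s['time_s'])
E
```

```text
pics
[[ 2.00000e-02 -1.00000e+00  8.00000e-02  3.68090e+02]
 [-1.00000e+00 -2.00000e-02  1.00000e-02 -6.30000e+00]
 [-1.00000e-02 -8.00000e-02 -1.00000e+00  1.44684e+03]
 [ 0.00000e+00  0.00000e+00  0.00000e+00  1.00000e+00]] 537.8540219205909
[[ 1.20000e-01  8.20000e-01 -5.60000e-01  1.03277e+03]
 [ 9.90000e-01 -9.00000e-02  8.00000e-02 -8.02700e+01]
 [ 1.00000e-02 -5.70000e-01 -8.20000e-01  8.73070e+02]
 [ 0.00000e+00  0.00000e+00  0.00000e+00  1.00000e+00]] 390.00607269573095
[152.04748777 554.10305857 230.5891948 ] [-3.14007120e+00 -4.02194164e-05  2.87377805e+00] 85.14993419576862 0.1
```

View pics/top0.png

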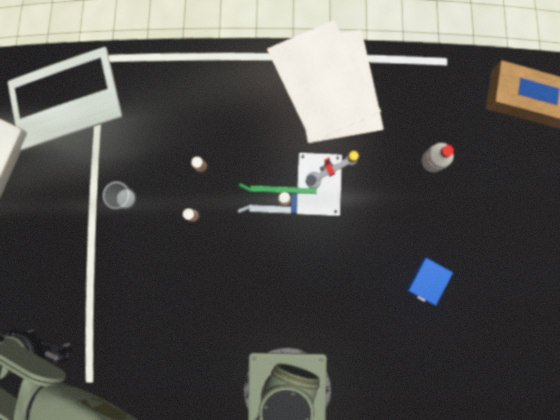

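View pics/scene0.png

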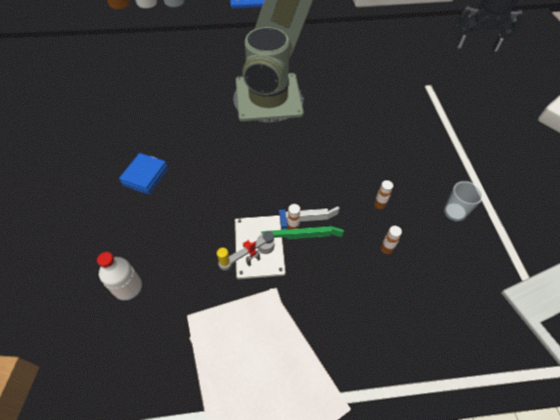

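The top view shows caps at about (197,162) and (190,214), the lane vial at (284,198), the plate at x 298–341, y 153–216, and the knob at (353,156). The scene view shows the same layout. I'll measure next.

```bash
cat > m.py <<'E'
from h import *
def cent(c,x0,y0,x1,y1,f):
    im=c['image'][y0:y1,x0:x1].astype(int); m=f(im[...,0],im[...,1],im[...,2])
    v,u=np.nonzero(m); return np.array([u.mean()+x0,v.mean()+y0]),len(u)
yel=lambda b,g,r:(r>120)&(g>100)&(b<90)
wh=lambda b,g,r:(b>140)&(g>140)&(r>140)
red=lambda b,g,r:(r>110)&(g<70)&(b<70)
grn=lambda b,g,r:(g>90)&(r<80)&(b<110)&(g>b+40)
E
python3 - <<'E'
from m import *
a=load('top'); b=load('scene')
def both(name,ra,rb,f,z):
    for c,r in((a,ra),(b,rb)):
        try: p,n=cent(c,*r,f); print(name,p.round(1),n,ray(c,p,z)[0].round(1))
        except Exception as e: print(name,'x',e)
both('vN',(188,153,206,172),(385,222,406,242),wh,90)
both('vF',(180,205,198,222),(377,177,396,193),wh,90)
both('vA',(277,192,291,204),(286,202,303,218),wh,90)
both('knob',(345,148,362,165),(214,245,232,265),yel,107)
both('catch',(318,153,340,180),(240,235,262,262),red,100)
m=wh(*[a['image'][145:225,290:350,i].astype(int) for i in range(3)]).astype(np.uint8)
cs=max(cv2.findContours(m,0,1)[0],key=cv2.contourArea); r=cv2.minAreaRect(cs); bp=cv2.boxPoints(r)+[290,145]
print(bp.round(1)); print(ray(a,bp,12).round(1))
m=grn(*[a['image'][170:205,230:330,i].astype(int) for i in range(3)])
v,u=np.nonzero(m);u+=230;v+=170
for s in range(238,320,6):
    k=(u>=s)&(u<s+6)
    if k.any(): print(s,v[k].mean().round(1),ray(a,[[s+2.5,v[k].mean()]],28)[0].round(1))
cv2.imwrite('pics/crop0.png',cv2.resize(a['image'][140:230,230:370],None,fx=5.5,fy=5.5,interpolation=cv2.INTER_CUBIC))
E
```

```text
vN [196.7 161.9] 97 [600.6 241.4  90. ]
vN [394.8 231.4] 122 [604.3 241.3  90. ]
vF [188.1 213.7] 99 [466.5 259.1  90. ]
vF [386.6 185.5] 102 [471.  258.3  90. ]
vA [284.  197.1] 102 [512.8  15.   90. ]
vA [294.1 210.2] 134 [519.6  15.7  90. ]
knob [353.  155.7] 75 [ 619.4 -157.9  107. ]
knob [222.1 255.3] 149 [ 630.3 -157.9  107. ]
catch [328.1 165.5] 26 [594.  -95.4 100. ]
catch [249.5 247.3] 79 [613.5 -97.5 100. ]
[[295.8 213.6]
 [298.5 152. ]
 [348.4 154.2]
 [345.7 215.8]]
[[ 477.2  -16.2   12. ]
 [ 644.5  -20.9   12. ]
 [ 641.  -156.1   12. ]
 [ 473.6 -149.8   12. ]]
238 185.4 [549.1 132.5  28. ]
244 187.7 [543.1 116.3  28. ]
250 188.4 [541.3 100.2  28. ]
256 188.6 [541.1  84.2  28. ]
262 188.5 [541.7  68.3  28. ]
268 188.6 [541.5  52.3  28. ]
274 189.7 [539.   36.3  28. ]
280 187.0 [546.3  20.5  28. ]
286 188.4 [542.8   4.5  28. ]
292 189.1 [541.1 -11.5  28. ]
```

View pics/crop0.png

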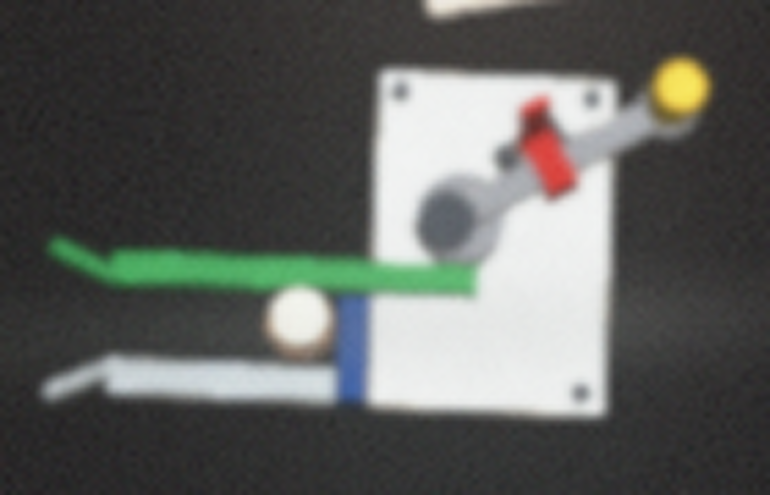

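```bash
cat >> m.py <<'E'
from scipy.optimize import least_squares
E
python3 - <<'E'
from m import *
a=load('top'); b=load('scene')
crop=np.array([[380,68],[617,78],[607,415],[368,405],[110,250],[105,397],[681,87],[476,295],[338,403]],float)
uv=(crop+.5)/5.5-.5+[230,140]
M=np.array([[130,-16,12],[130,-131,12],[-35,-131,12],[-35,-16,12],[33,110,28],[-35,110,28],[111,-154,107],[19,-66,28],[-35,0,28.]])
use=[0,1,2,3,4,5,6]
def tf(p,M):
    c,s=np.cos(p[2]),np.sin(p[2]); return np.c_[p[0]+c*M[:,0]-s*M[:,1],p[1]+s*M[:,0]+c*M[:,1],M[:,2]]
r=least_squares(lambda p:(proj(a,tf(p,M[use]))-uv[use]).ravel(),[512,0,0],loss='soft_l1')
p=r.x; print(p, r.fun.reshape(-1,2).round(1).tolist())
np.save('clamp.npy',p)
pts={'vA':[0,15,90],'knob':[111,-154,82],'pivot':[51,-50,82],'mouth':[0,110,0],'v2':[0,45,0],'v3':[0,75,0]}
for k,v in pts.items():
    P=tf(p,np.array([v],float)); print(k,P.round(1),proj(a,P).round(1),proj(b,P).round(1))
# annotated scene crop
im=b['image'].copy(); big=cv2.resize(im[190:290,205:415],None,fx=3.7,fy=3.7,interpolation=cv2.INTER_CUBIC)
for q in proj(b,tf(p,M)): cv2.circle(big,tuple(int(x) for x in (q-[205,190]+.5)*3.7),3,(255,0,255),1)
cv2.imwrite('pics/crop1.png',big)
# vials in clamp frame
for n,w in (('N',[600.6,241.4]),('F',[466.5,259.1]),('A',[512.8,15])):
    d=np.array(w)-p[:2];c,s=np.cos(p[2]),np.sin(p[2]);print(n,c*d[0]+s*d[1],-s*d[0]+c*d[1])
E
```

```text
[ 5.13641629e+02 -2.65527550e+00 -2.29477797e-02] [[0.1, 0.5], [-0.6, 0.4], [-0.6, -0.1], [-0.0, -0.0], [0.6, 0.4], [0.3, -0.9], [0.1, -0.4]]
vA [[514.   12.3  90. ]] [[285.1 196.7]] [[292.4 208.4]]
knob [[ 621.1 -159.2   82. ]] [[352.4 156.8]] [[222.8 256.8]]
pivot [[563.5 -53.8  82. ]] [[311.3 178.2]] [[267.1 230.3]]
mouth [[516.2 107.3   0. ]] [[250.4 198.9]] [[327.3 224.9]]
v2 [[514.7  42.3   0. ]] [[274.4 199.8]] [[302.7 226.8]]
v3 [[515.4  72.3   0. ]] [[263.3 199.4]] [[314.1 225.9]]
N 81.33544098784282 245.98634490465415
F -53.13539204441751 260.60465751623735
A -1.2465209106769546 17.631315249094666
```

View pics/crop1.png

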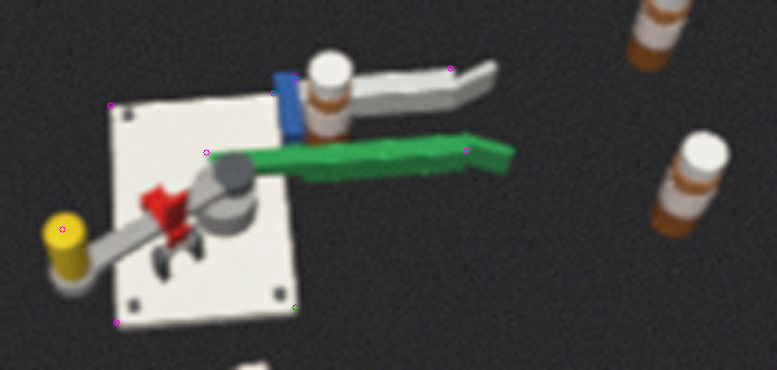

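The projected model points fall on the plate, rail and jaw corners to within a few mm, so the clamp pose is good: origin (513.6, -2.7), yaw -0.023. With the tool's y axis along clamp x, tool x equals clamp y.

```bash
cat > go.py <<'E'
from h import *
import sys
def rows(x,y,z,yaw,n):
    s=ctrl.read_state(); P=s['position'];th=s['ee_rot'][2]
    d=(np.array([x,y,z])-P)/n/10; ds=-(yaw-th)/n
    out=[]
    for i in range(n):
        t=th-ds*i; X=np.array([np.cos(t),np.sin(t),0]);Y=np.array([np.sin(t),-np.cos(t),0])
        out.append([round(float(v),2) for v in (d@X,d@Y,-d[2],ds)])
    print(P.round(1),s['ee_rot'].round(3),s['time_s']); print(out)
if __name__=='__main__': rows(*map(float,sys.argv[1:5]),int(sys.argv[5]))
E
python3 go.py 600 241 150 1.548 16
```

```text
[152.  554.1 230.6] [-3.14  -0.     2.874] 0.1
[[-3.22, -1.15, 0.5, 0.08], [-3.3, -0.88, 0.5, 0.08], [-3.36, -0.6, 0.5, 0.08], [-3.4, -0.32, 0.5, 0.08], [-3.42, -0.04, 0.5, 0.08], [-3.41, 0.25, 0.5, 0.08], [-3.37, 0.53, 0.5, 0.08], [-3.32, 0.8, 0.5, 0.08], [-3.24, 1.08, 0.5, 0.08], [-3.14, 1.34, 0.5, 0.08], [-3.02, 1.6, 0.5, 0.08], [-2.88, 1.84, 0.5, 0.08], [-2.71, 2.07, 0.5, 0.08], [-2.53, 2.29, 0.5, 0.08], [-2.34, 2.49, 0.5, 0.08], [-2.12, 2.68, 0.5, 0.08]]
```

Request:
{"api": "servo_tool", "payload": {"plan": [[-3.22,-1.15,0.3,0.083],[-3.3,-0.88,0.3,0.083],[-3.36,-0.6,0.3,0.083],[-3.4,-0.32,0.3,0.083],[-3.42,-0.04,0.3,0.083],[-3.41,0.25,0.3,0.083],[-3.37,0.53,0.3,0.083],[-3.32,0.8,0.3,0.083]], "fingers": 7}}

```text
time_s: 0.9
position: [376.9, 396.7, 206.9]
ee_rot: [-3.141, 0.0, 2.206]
contact_force: [0.2, 1.1, -0.9]
grip_width: 70.0
gripper_force: 0.0
```

Request:
{"api": "servo_tool", "payload": {"plan": [[-3.24,1.08,0.3,0.083],[-3.14,1.34,0.3,0.083],[-3.02,1.6,0.3,0.083],[-2.88,1.84,0.3,0.083],[-2.71,2.07,0.3,0.083],[-2.53,2.29,0.3,0.083],[-2.34,2.49,0.3,0.083],[-2.12,2.68,0.3,0.083]]}}

```text
time_s: 1.7
position: [600.5, 239.9, 182.6]
ee_rot: [-3.141, 0.0, 1.542]
contact_force: [-0.3, -0.2, 0.1]
grip_width: 70.0
gripper_force: 0.0
```

```bash
python3 - <<'E'
from m import *
a=shot('top','top1.png')
cv2.imwrite('pics/c2.png',cv2.resize(a['image'][120:240,170:310],None,fx=5,fy=5,interpolation=cv2.INTER_CUBIC))
E
python3 go.py 600.6 241.4 42 1.548 8
```

```text
[604.8 236.5 181.8] [3.139e+00 3.000e-03 1.537e+00] 1.75
[[0.06, -0.05, 1.75, -0.0], [0.06, -0.05, 1.75, -0.0], [0.06, -0.05, 1.75, -0.0], [0.06, -0.05, 1.75, -0.0], [0.06, -0.05, 1.75, -0.0], [0.06, -0.05, 1.75, -0.0], [0.06, -0.05, 1.75, -0.0], [0.06, -0.05, 1.75, -0.0]]
```

View pics/c2.png

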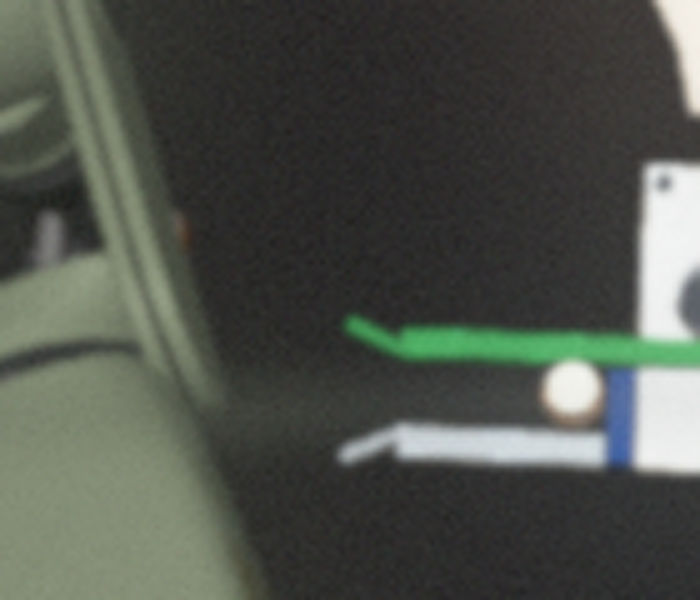

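The arm blocks the top view of the target: only the lane, the vial at crop (572,388) and the plate are visible. The grip has plenty of margin, so I'll descend to a checkpoint.

Request:
{"api": "servo_tool", "payload": {"plan": [[0,0,0,0],[0,0,0,0],[0,0,1.5,0],[0,0,2,0],[0,0,2,0],[0,0,1.5,0],[0,0,0,0],[0,0,0,0]]}}

```text
time_s: 2.55
position: [599.2, 241.8, 113.8]
ee_rot: [3.142, -0.0, 1.547]
contact_force: [-0.1, 0.2, 0.9]
grip_width: 70.1
gripper_force: 0.0
```

```bash
python3 - <<'E'
from m import *
b=shot('scene','scene2.png')
cv2.imwrite('pics/c3.png',cv2.resize(b['image'][130:280,290:490],None,fx=4,fy=4,interpolation=cv2.INTER_CUBIC))
print(proj(b,[[600.6,241.4,90],[600.6,241.4,0]]))
E
python3 go.py 600.6 241.4 42 1.548 8
```

```text
[[394.45387388 230.07873264]
 [385.71348782 248.32891391]]
[599.7 241.8 114.4] [ 3.140e+00 -1.000e-03  1.547e+00] 2.6
[[-0.0, 0.01, 0.91, -0.0], [-0.0, 0.01, 0.91, -0.0], [-0.0, 0.01, 0.91, -0.0], [-0.0, 0.01, 0.91, -0.0], [-0.0, 0.01, 0.91, -0.0], [-0.0, 0.01, 0.91, -0.0], [-0.0, 0.01, 0.91, -0.0], [-0.0, 0.01, 0.91, -0.0]]
```

View pics/c3.png

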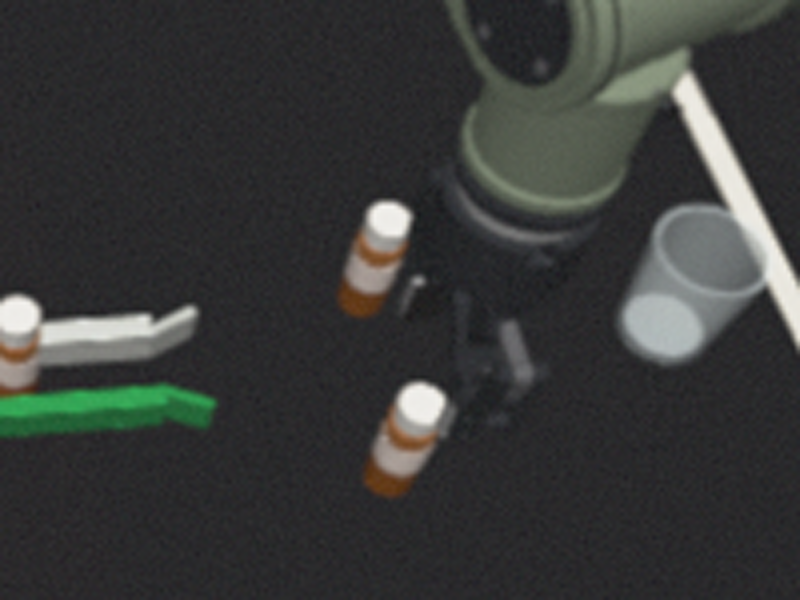

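The gripper straddles the far vial (cap at crop (420,405)), with the fingers either side along x. Next: descend and grip.

Request:
{"api": "servo_tool", "payload": {"plan": [[0,0,1,0],[0,0,1.2,0],[0,0,1.2,0],[0,0,1.2,0],[0,0,1.2,0],[0,0,1,0],[0,0,0.4,0],[0,0,0,0]]}}

```text
time_s: 3.4
position: [599.4, 240.8, 40.4]
ee_rot: [-3.14, 0.0, 1.546]
contact_force: [-1.1, -0.4, 0.4]
grip_width: 70.1
gripper_force: 0.0
```

Request:
{"api": "servo_tool", "payload": {"plan": [[0,0,0,0],[0,0,0,0],[0,0,0,0],[0,0,0,0],[0,0,0,0],[0,0,0,0],[0,0,0,0],[0,0,0,0]], "fingers": 2}}

```text
time_s: 4.2
position: [600.4, 241.2, 42.2]
ee_rot: [3.14, -0.001, 1.546]
contact_force: [-0.2, -1.2, 6.4]
grip_width: 28.4
gripper_force: 59.4
```

Request:
{"api": "servo_tool", "payload": {"plan": [[0,0,-0.5,0],[-1,-1,0,0],[-1.6,-1.5,0,0],[-1.8,-1.7,0,0],[-1.8,-1.7,0,0],[-1.5,-1.4,0,0],[-0.9,-0.8,0,0],[0,0,0,0]]}}

```text
time_s: 5.0
position: [515.3, 156.1, 46.1]
ee_rot: [-3.14, 0.0, 1.545]
contact_force: [0.3, -0.1, -0.5]
grip_width: 28.5
gripper_force: 59.2
```

Request:
{"api": "servo_tool", "payload": {"plan": [[0,0,0,0],[0,0,0,0],[0,0,0.3,0],[0,0,0,0],[0,0,0,0],[0,0,0,0],[0,0,0,0],[0,0,0,0]]}}

```text
time_s: 5.8
position: [516.7, 157.0, 43.4]
ee_rot: [3.141, -0.0, 1.546]
contact_force: [-0.1, 0.1, -0.3]
grip_width: 28.3
gripper_force: 59.2
```

```bash
cat > cl.py <<'E'
from m import *
p=np.load('clamp.npy'); s=ctrl.read_state(); d=s['position'][:2]-p[:2]; c,q=np.cos(p[2]),np.sin(p[2])
print('clamp xy',(c*d[0]+q*d[1]).round(1),(-q*d[0]+c*d[1]).round(1),'z',s['position'][2].round(1),s['ee_rot'].round(3),s['contact_force'].round(1),s['grip_width'].round(1),s['time_s'],s['joint_pos'].round(2))
E
python3 cl.py
python3 - <<'E'
from m import *
b=shot('scene','scene3.png')
cv2.imwrite('pics/c4.png',cv2.resize(b['image'][170:270,270:420],None,fx=5,fy=5,interpolation=cv2.INTER_CUBIC))
E
```

```text
Traceback (most recent call last):
  File "cl.py", line 3, in <module>
    print('clamp xy',(c*d[0]+q*d[1]).round(1),(-q*d[0]+c*d[1]).round(1),'z',s['position'][2].round(1),s['ee_rot'].round(3),s['contact_force'].round(1),s['grip_width'].round(1),s['time_s'],s['joint_pos'].round(2))
                                                                                                                                                       ^^^^^^^^^^^^^^^^^^^^^
AttributeError: 'float' object has no attribute 'round'
```

View pics/c4.png

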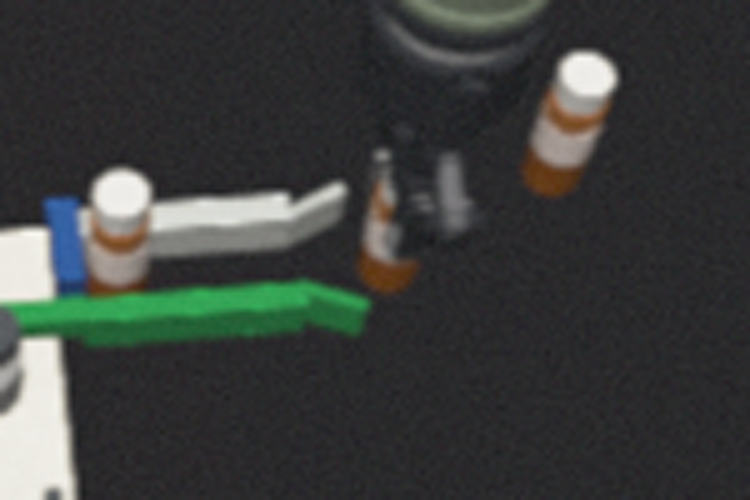

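The held vial (base at crop (387,275)) is lined up with the lane mouth at clamp (-0.6, 159.7). Slide it in.

Request:
{"api": "servo_tool", "payload": {"plan": [[-0.8,0.05,0,0],[-1.4,0,0,0],[-1.7,0,0,0],[-1.7,0,0,0],[-1.7,0,0,0],[-1.5,0,0,0],[-1,0,0,0],[-0.7,0,0,0]]}}

```text
time_s: 6.65
position: [514.4, 50.9, 43.3]
ee_rot: [-3.142, -0.0, 1.545]
contact_force: [-0.4, 0.3, 0.1]
grip_width: 28.4
gripper_force: 59.2
```

Request:
{"api": "servo_tool", "payload": {"plan": [[-0.2,0,0,0],[-0.2,0,0,0],[-0.2,0,0,0],[-0.2,0,0,0],[-0.1,0,0,0],[0,0,0,0],[0,0,0,0],[0,0,0,0]]}}

```text
time_s: 7.45
position: [514.3, 43.2, 43.3]
ee_rot: [3.141, -0.0, 1.546]
contact_force: [-0.0, 0.7, -1.2]
grip_width: 28.7
gripper_force: 59.2
```

```bash
sed -i "s/s\['grip_width'\].round(1)/s['grip_width']/" cl.py; python3 cl.py
```

```text
clamp xy -0.4 45.8 z 43.3 [ 3.141 -0.     1.546] [-0.   0.7 -1.2] 28.712811047865685 7.45 [0.06 0.43 1.95 0.   0.77 0.09]
```

Request:
{"api": "servo_tool", "payload": {"plan": [[-0.1,0,0,0],[-0.1,0,0,0],[-0.1,0,0,0],[0,0,0,0],[0,0,0,0],[0,0,0,0],[0,0,0,0],[0,0,0,0]]}}

```text
time_s: 8.25
position: [514.6, 41.2, 43.6]
ee_rot: [3.141, -0.002, 1.545]
contact_force: [-0.2, 5.5, 0.7]
grip_width: 28.6
gripper_force: 59.2
```

Request:
{"api": "servo_tool", "payload": {"plan": [[0.05,0,0.15,0],[0,0,0,0],[0,0,0,0],[0,0,0,0],[0,0,0,0],[0,0,0,0],[0,0,0,0],[0,0,0,0]]}}

```text
time_s: 9.05
position: [514.9, 41.3, 42.2]
ee_rot: [3.14, -0.002, 1.545]
contact_force: [0.8, 5.9, 2.8]
grip_width: 28.5
gripper_force: 59.5
```

Request:
{"api": "servo_tool", "payload": {"plan": [[0,0,0,0],[0,0,0,0],[0,0,0,0],[0,0,-0.8,0],[0,0,-1.6,0],[0,0,-2.2,0],[0,0,-2.4,0],[0,0,-2,0]], "fingers": 6.5}}

```text
time_s: 9.85
position: [514.4, 40.3, 133.6]
ee_rot: [3.14, 0.0, 1.546]
contact_force: [-0.0, -0.3, -0.4]
grip_width: 65.2
gripper_force: 0.0
```

Request:
{"api": "servo_tool", "payload": {"plan": [[1.4,-0.4,0,0],[2.6,-0.6,0,0],[3.7,-0.9,0,0],[4.2,-1,0,0],[4.2,-1,0,0],[3.2,-0.8,0,0],[1.8,-0.4,0,0],[0.6,-0.2,0,0]]}}

```text
time_s: 10.65
position: [465.2, 260.8, 130.9]
ee_rot: [-3.14, 0.0, 1.549]
contact_force: [0.4, -0.0, 0.2]
grip_width: 65.4
gripper_force: 0.0
```

Request:
{"api": "servo_tool", "payload": {"plan": [[0,0,0,0],[0,0,0,0],[0,0,0,0],[0,0,0,0],[0,0,0,0],[0,0,0,0],[0,0,0,0],[0,0,0,0]]}}

```text
time_s: 11.45
position: [466.7, 258.7, 131.8]
ee_rot: [3.142, -0.0, 1.546]
contact_force: [0.3, 0.1, 0.3]
grip_width: 65.1
gripper_force: 0.0
```

```bash
python3 cl.py
python3 - <<'E'
from m import *
a=shot('top','top4.png')
b=shot('scene','scene4.png')
for c,n,r in ((a,'A',(277,190,292,206)),(a,'B',(266,190,281,206))):
    try:
        q,k=cent(c,*r,wh); print(n,q,k,ray(c,q,90)[0].round(1))
    except Exception as e: print(e)
x=cv2.resize(a['image'][140:230,170:310],None,fx=5,fy=5); y=cv2.resize(b['image'][170:260,270:410],None,fx=5,fy=5)
cv2.imwrite('pics/c5.png',cv2.resize(np.vstack([x[150:],y]),None,fx=.8,fy=.8))
E
```

```text
clamp xy -52.9 260.2 z 131.8 [ 3.142 -0.     1.546] [0.3 0.1 0.3] 65.10083968422491 11.45 [0.48 0.34 1.81 0.   1.   0.51]
A [283.82539683 197.        ] 126 [513.1  15.5  90. ]
B [273.75       195.97413793] 116 [515.3  41.1  90. ]
```

View pics/c5.png

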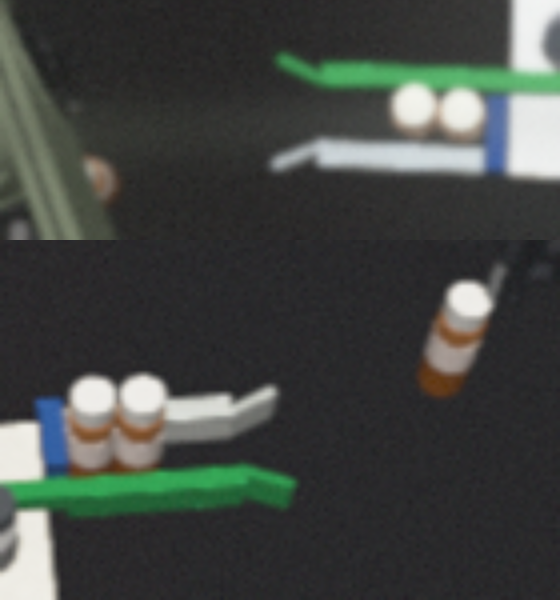

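Vials A and B stand upright and closed up at the stop (caps at (462,110) and (413,108) in the top half). The third vial is directly under the gripper. Now the same routine for it.

Request:
{"api": "servo_tool", "payload": {"plan": [[0,0,1,0],[0,0,1.5,0],[0,0,1.7,0],[0,0,1.7,0],[0,0,1.5,0],[0,0,1.1,0],[0,0,0.5,0],[0,0,0,0]]}}

```text
time_s: 12.35
position: [466.3, 258.6, 41.1]
ee_rot: [-3.14, 0.001, 1.546]
contact_force: [0.6, 0.2, 0.2]
grip_width: 65.2
gripper_force: 0.0
```

Request:
{"api": "servo_tool", "payload": {"plan": [[0,0,0,0],[0,0,0,0],[0,0,0,0],[0,0,0,0],[0,0,0,0],[0,0,0,0],[0,0,0,0],[0,0,0,0]], "fingers": 2}}

```text
time_s: 13.15
position: [467.0, 259.0, 42.7]
ee_rot: [3.14, -0.001, 1.546]
contact_force: [-1.7, -0.2, 5.6]
grip_width: 28.4
gripper_force: 59.0
```

Request:
{"api": "servo_tool", "payload": {"plan": [[0,0,-0.4,0],[-1,0.5,0,0],[-1.7,0.9,0,0],[-2,1.1,0,0],[-2,1.1,0,0],[-1.7,0.9,0,0],[-1,0.5,0,0],[-0.5,0.25,0,0]]}}

```text
time_s: 13.95
position: [517.0, 157.3, 45.6]
ee_rot: [-3.141, 0.0, 1.544]
contact_force: [-0.8, -0.9, -1.4]
grip_width: 28.2
gripper_force: 59.1
```

Request:
{"api": "servo_tool", "payload": {"plan": [[0,0,0,0],[0,0,0,0],[0,0,0.2,0],[0,0,0,0],[0,0,0,0],[0,0,0,0],[0,0,0,0],[0,0,0,0]]}}

```text
time_s: 14.75
position: [516.6, 158.6, 43.8]
ee_rot: [3.142, -0.0, 1.546]
contact_force: [-0.2, 0.4, -0.3]
grip_width: 28.7
gripper_force: 59.1
```

```bash
python3 cl.py
```

```text
clamp xy -0.7 161.2 z 43.8 [ 3.142 -0.     1.546] [-0.2  0.4 -0.3] 28.72904740971169 14.75 [0.28 0.45 1.89 0.   0.8  0.3 ]
```

Request:
{"api": "servo_tool", "payload": {"plan": [[-0.7,0.05,0,0],[-1.2,0,0,0],[-1.5,0,0,0],[-1.5,0,0,0],[-1.3,0,0,0],[-1,0,0,0],[-0.7,0,0,0],[-0.3,0,0,0]]}}

```text
time_s: 15.55
position: [515.1, 75.7, 43.9]
ee_rot: [3.141, -0.0, 1.545]
contact_force: [0.5, -0.2, -0.9]
grip_width: 28.4
gripper_force: 59.1
```

Request:
{"api": "servo_tool", "payload": {"plan": [[-0.1,0,0,0],[-0.1,0,0,0],[-0.1,0,0,0],[-0.1,0,0,0],[-0.1,0,0,0],[0,0,0,0],[0,0,0,0],[0,0,0,0]]}}

```text
time_s: 16.35
position: [515.1, 71.9, 43.9]
ee_rot: [3.141, -0.001, 1.546]
contact_force: [-0.2, 2.8, -1.3]
grip_width: 28.5
gripper_force: 59.1
```

```bash
python3 cl.py
```

```text
clamp xy -0.2 74.6 z 43.9 [ 3.141e+00 -1.000e-03  1.546e+00] [-0.2  2.8 -1.3] 28.5069363871074 16.35 [0.12 0.43 1.94 0.   0.77 0.14]
```

Request:
{"api": "servo_tool", "payload": {"plan": [[-0.1,0,0,0],[0,0,0,0],[0,0,0,0],[0,0,0,0],[0.05,0,0.15,0],[0,0,0,0],[0,0,0,0],[0,0,0,0]]}}

```text
time_s: 17.15
position: [515.7, 71.9, 42.7]
ee_rot: [3.14, -0.002, 1.545]
contact_force: [0.9, 5.2, 1.1]
grip_width: 28.2
gripper_force: 59.3
```

Request:
{"api": "servo_tool", "payload": {"plan": [[0,0,0,0],[0,0,0,0],[0,0,0,0],[0,0,-1,0],[0,0,-2,0],[0,0,-3,0],[0,0,-3.2,0],[0,0,-2.8,0]], "fingers": 6.5}}

```text
time_s: 17.95
position: [515.1, 70.8, 164.6]
ee_rot: [3.14, -0.0, 1.546]
contact_force: [-0.1, 0.5, 0.2]
grip_width: 64.9
gripper_force: 0.0
```

Request:
{"api": "servo_tool", "payload": {"plan": [[-1.2,0.4,-0.5,0],[-2.2,0.7,0,0],[-3,1,0,0],[-3.3,1.1,0,0],[-3.3,1.1,0,0],[-2.7,1,0,0],[-1.7,0.6,0,0],[-0.8,0.3,0,0]], "fingers": 0}}

```text
time_s: 18.75
position: [572.3, -114.2, 166.7]
ee_rot: [-3.141, -0.0, 1.544]
contact_force: [0.7, 0.3, -0.5]
grip_width: 0.0
gripper_force: 0.0
```

Request:
{"api": "servo_tool", "payload": {"plan": [[0,0,0,-0.13],[0,0,0,-0.13],[0,0,0,-0.13],[0,0,0,-0.134],[0,0,0,0],[0,0,0,0],[0,0,0,0],[0,0,0,0]]}}

```text
time_s: 19.55
position: [572.3, -112.3, 167.3]
ee_rot: [-3.142, -0.0, 2.069]
contact_force: [-0.2, 0.4, -0.1]
grip_width: -0.0
gripper_force: 0.0
```

```bash
python3 cl.py
python3 - <<'E'
from m import *
a=shot('top','top5.png')
b=shot('scene','scene5.png')
x=cv2.resize(a['image'][150:230,220:370],None,fx=5,fy=5); y=cv2.resize(b['image'][185:290,200:350],None,fx=5,fy=5)
cv2.imwrite('pics/c6.png',cv2.resize(np.vstack([x,y]),None,fx=.64,fy=.64))
# tab point at angle 0 / lip etc
p=np.load('clamp.npy');c,s=np.cos(p[2]),np.sin(p[2])
for nm,q in(('tab0',[92.4,-89.6,114]),('knob',[111,-154,107]),('tcp',[62.1,-107.1,160])):
    P=[[p[0]+c*q[0]-s*q[1],p[1]+s*q[0]+c*q[1],q[2]]]; print(nm,np.round(P,1),((proj(a,P)-[220,150])*3.2).round(),((proj(b,P)-[200,185])*3.2+[0,256]).round())
E
```

```text
clamp xy 61.2 -108.2 z 167.3 [-3.142 -0.     2.069] [-0.2  0.4 -0.1] -0.04753977549644368 19.55 [-0.21  0.38  1.64  0.    1.12 -0.71]
tab0 [[604.  -94.4 114. ]] [[346.  34.]] [[161. 433.]]
knob [[ 621.1 -159.2  107. ]] [[427.  16.]] [[ 69. 469.]]
tcp [[ 573.3 -111.2  160. ]] [[372.  64.]] [[129. 362.]]
```

View pics/c6.png

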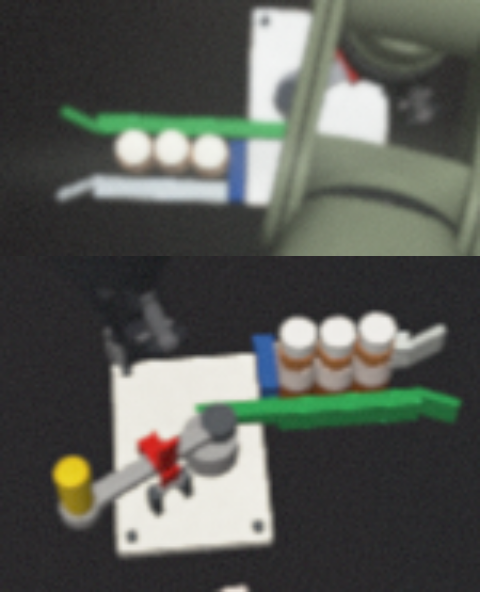

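All three vials stand closed up in the lane, caps at (133,148), (171,148) and (209,152) in the top half. The closed fingers are on the arm side of the red tab. Next: descend, then flip the catch along its arc.

Request:
{"api": "servo_tool", "payload": {"plan": [[0,0,0.8,0],[0,0,1.3,0],[0,0,1.5,0],[0,0,1.5,0],[0,0,1.1,0],[0,0,0.7,0],[0,0,0,0],[0,0,0,0]]}}

```text
time_s: 20.45
position: [572.6, -112.6, 98.4]
ee_rot: [3.141, 0.0, 2.07]
contact_force: [-0.4, -0.2, 0.9]
grip_width: -0.1
gripper_force: 0.0
```

Request:
{"api": "servo_tool", "payload": {"plan": [[0,0.4,0,0],[0,0.5,0,0],[0,0.5,0,0],[0,0.5,0,0],[0,0.5,0,0],[0,0.5,0,0],[0,0.5,0.1,0],[0,0.5,0.1,0]]}}

```text
time_s: 21.25
position: [606.7, -93.8, 96.3]
ee_rot: [-3.141, -0.0, 2.07]
contact_force: [-2.2, -0.9, 1.8]
grip_width: -0.1
gripper_force: 1.8
```

Request:
{"api": "servo_tool", "payload": {"plan": [[0,0.45,0.15,0],[0,0.45,0.15,0],[0,0.45,0.15,0],[0,0.45,0.15,0],[0,0.35,0.3,0],[0,0.35,0.3,0],[0,0.35,0.3,0],[0,0.35,0.3,0]]}}

```text
time_s: 22.05
position: [635.1, -78.3, 78.1]
ee_rot: [3.141, 0.0, 2.07]
contact_force: [-0.8, -1.7, 0.8]
grip_width: 0.4
gripper_force: 0.5
```

Request:
{"api": "servo_tool", "payload": {"plan": [[0,0.3,0.25,0],[0,0.3,0.25,0],[0,0.3,0.3,0],[0,0.3,0.3,0],[0,0,0,0],[0,0,0,0],[0,0,0,0],[0,0,0,0]]}}

```text
time_s: 22.85
position: [645.4, -72.8, 67.5]
ee_rot: [3.141, 0.0, 2.07]
contact_force: [-0.2, -0.0, -0.1]
grip_width: -0.1
gripper_force: 0.0
```

```bash
python3 cl.py
python3 - <<'E'
from m import *
b=shot('scene','scene6.png')
cv2.imwrite('pics/c7.png',cv2.resize(b['image'][185:305,190:350],None,fx=5,fy=5,interpolation=cv2.INTER_CUBIC))
E
```

```text
clamp xy 133.3 -67.1 z 67.5 [3.141 0.    2.07 ] [-0.2 -0.  -0.1] -0.1057734086799784 22.85 [-0.13  0.57  1.6   0.    0.98 -0.63]
```

View pics/c7.png

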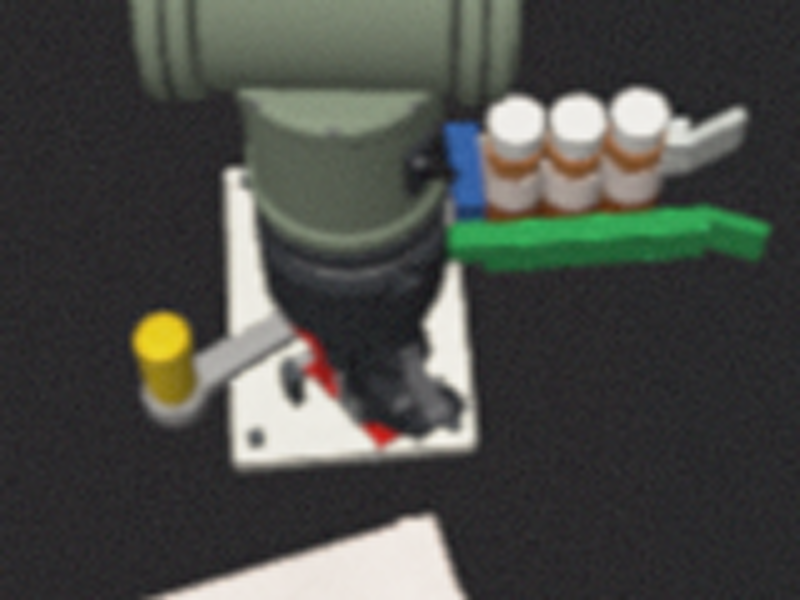

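The catch is flipped well back: the tab is nearly flat, with its tip at (380,435). I'll press it slightly further, then raise and go over the knob.

Request:
{"api": "servo_tool", "payload": {"plan": [[0,0.1,0.25,0],[0,0.1,0.25,0],[0,0,0,0],[0,0,0,0],[0,0,-1,0],[0,0,-2,0],[0,0,-3,0],[0,0,-3,0]]}}

```text
time_s: 23.7
position: [646.8, -71.7, 153.0]
ee_rot: [-3.141, -0.001, 2.07]
contact_force: [0.5, -0.4, 0.2]
grip_width: -0.4
gripper_force: 0.0
```

Request:
{"api": "servo_tool", "payload": {"plan": [[0,0,-1,0],[-0.5,-0.5,-0.5,0],[-1.1,-1.1,0,0],[-1.5,-1.5,0,0],[-1.5,-1.5,0,0],[-1.1,-1.1,0,0],[-0.7,-0.6,0,0],[0,0,0,0]], "fingers": 7}}

```text
time_s: 24.5
position: [621.7, -159.5, 166.5]
ee_rot: [-3.141, -0.001, 2.068]
contact_force: [0.7, 0.2, 1.0]
grip_width: 70.2
gripper_force: 0.0
```

Request:
{"api": "servo_tool", "payload": {"plan": [[0,0,0,0],[0,0,0,0],[0,0,0,0],[0,0,0,0],[0,0,0,0],[0,0,0,0],[0,0,0,0],[0,0,0,0]]}}

```text
time_s: 25.3
position: [622.3, -158.1, 167.3]
ee_rot: [3.142, -0.0, 2.07]
contact_force: [-0.7, -0.3, 0.1]
grip_width: 70.3
gripper_force: 0.0
```

```bash
python3 cl.py
python3 - <<'E'
from m import *
b=shot('scene','scene7.png')
cv2.imwrite('pics/c8.png',cv2.resize(b['image'][185:305,180:340],None,fx=5,fy=5,interpolation=cv2.INTER_CUBIC))
s=ctrl.read_state()['position']
print((proj(b,[s,[621.1,-159.2,107]])-[180,185])*5)
try: print(cent(b,210,240,236,270,yel))
except Exception as e: print(e)
E
```

```text
clamp xy 112.2 -152.9 z 167.3 [ 3.142 -0.     2.07 ] [-0.7 -0.3  0.1] 70.30337346866075 25.3 [-0.27  0.47  1.5   0.    1.18 -0.77]
[[192.31725862 267.29889908]
 [207.06947034 333.20133056]]
(array([221.70992366, 256.73282443]), 131)
```

View pics/c8.png

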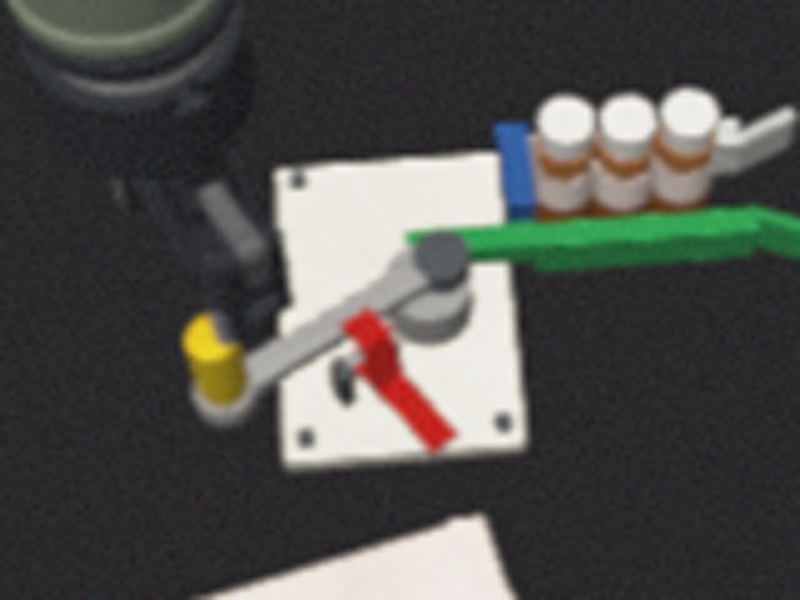

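The catch lies fully back (tab from (370,330) to (440,440)), the lever is at rest, and the knob is at (214,345) under the gripper. Descend and grip the knob.

Request:
{"api": "servo_tool", "payload": {"plan": [[0,0,1,0],[0,0,1.6,0],[0,0,1.9,0],[0,0,1.9,0],[0,0,1.7,0],[0,0,1.3,0],[0,0,0.7,0],[0,0,0,0]]}}

```text
time_s: 26.15
position: [621.7, -158.0, 65.1]
ee_rot: [-3.14, -0.002, 2.07]
contact_force: [0.2, 1.2, 0.6]
grip_width: 70.1
gripper_force: 0.0
```

Request:
{"api": "servo_tool", "payload": {"plan": [[0,0,0,0],[0,0,0,0],[0,0,0,0],[0,0,0,0],[0,0,0,0],[0,0,0,0],[0,0,0,0],[0,0,0,0]], "fingers": 1.5}}

```text
time_s: 26.95
position: [621.1, -159.3, 67.6]
ee_rot: [-3.139, 0.001, 2.07]
contact_force: [-5.6, -3.6, 5.9]
grip_width: 22.6
gripper_force: 58.3
```

```bash
python3 cl.py
```

```text
clamp xy 111.0 -154.2 z 67.6 [-3.139e+00  1.000e-03  2.070e+00] [-5.6 -3.6  5.9] 22.553184472099424 26.95 [-0.27  0.56  1.62 -0.    0.97 -0.77]
```

Request:
{"api": "servo_tool", "payload": {"plan": [[0.02,-0.72,0,0.06],[0.02,-0.72,0,0.06],[0.02,-0.72,0,0.06],[0.02,-0.72,0,0.06],[0.02,-0.72,0,0.06],[0.02,-0.72,0,0.06],[0.02,-0.72,0,0.06],[0.02,-0.72,0,0.06]]}}

```text
time_s: 27.75
position: [567.5, -174.1, 67.6]
ee_rot: [3.14, 0.003, 1.59]
contact_force: [0.0, -3.9, 2.4]
grip_width: 22.7
gripper_force: 58.7
```

```bash
cat >> cl.py <<'E'
x=(c*d[0]+q*d[1]);y=(-q*d[0]+c*d[1]); print('R',np.hypot(x-51,y+50),'lever',-np.pi/3-np.arctan2(y+50,x-51),'yaw',(np.pi*2/3-(s['ee_rot'][2]-p[2])))
E
python3 cl.py
```

```text
clamp xy 57.8 -170.2 z 67.6 [3.14e+00 3.00e-03 1.59e+00] [ 0.  -3.9  2.4] 22.695760066728823 27.75 [-0.32  0.49  1.74 -0.    0.91 -0.33]
R 120.39554087394512 lever 0.4669607050575897 yaw 0.48183007723591476
```

Request:
{"api": "servo_tool", "payload": {"plan": [[0.02,-0.72,0,0.06],[0.02,-0.72,0,0.06],[0.02,-0.72,0,0.06],[0.02,-0.72,0,0.06],[0.02,-0.72,0,0.06],[0.02,-0.72,0,0.06],[0.02,-0.6,0,0.05],[0.02,-0.6,0,0.05]]}}

```text
time_s: 28.55
position: [513.8, -163.6, 67.6]
ee_rot: [3.138, 0.004, 1.131]
contact_force: [-1.0, -7.5, 4.0]
grip_width: 22.8
gripper_force: 58.8
```

```bash
python3 cl.py
```

```text
clamp xy 3.9 -160.9 z 67.6 [3.138 0.004 1.131] [-1.  -7.5  4. ] 22.833729754225878 28.55 [-0.33  0.42  1.87 -0.01  0.85  0.12]
R 120.54070768108129 lever 0.9252859150127677 yaw 0.9405561615022291
```

Request:
{"api": "servo_tool", "payload": {"plan": [[0.01,-0.36,0,0.03],[0.01,-0.36,0,0.03],[0.01,-0.36,0,0.03],[0.01,-0.24,0,0.02],[0,-0.15,0,0],[0,-0.1,0,0],[0,0,0,0],[0,0,0,0]]}}

```text
time_s: 29.35
position: [501.7, -157.3, 67.6]
ee_rot: [3.134, 0.004, 1.023]
contact_force: [1.3, -13.7, 0.4]
grip_width: 22.8
gripper_force: 59.0
```

```bash
python3 cl.py
```

```text
clamp xy -8.4 -154.9 z 67.6 [3.134 0.004 1.023] [  1.3 -13.7   0.4] 22.84697965593134 29.35 [-0.32  0.4   1.91 -0.01  0.83  0.23]
R 120.55246141128197 lever 1.0384392251418502 yaw 1.048644163071323
```

Request:
{"api": "servo_tool", "payload": {"plan": [[-0.1,-0.1,0,0],[-0.1,-0.1,0,0],[0,-0.1,0,0],[0,-0.1,0,0],[0,0,0,0],[0,0,0,0],[0,0,0,0],[0,0,0,0]]}}

```text
time_s: 30.15
position: [500.1, -156.3, 67.7]
ee_rot: [3.13, -0.0, 1.02]
contact_force: [9.4, -10.5, -4.7]
grip_width: 22.8
gripper_force: 59.3
```

```bash
python3 cl.py
python3 - <<'E'
from m import *
b=shot('scene','scene8.png')
cv2.imwrite('pics/c9.png',cv2.resize(b['image'][185:305,200:360],None,fx=5,fy=5,interpolation=cv2.INTER_CUBIC))
E
```

```text
clamp xy -10.0 -153.9 z 67.7 [ 3.13 -0.    1.02] [  9.4 -10.5  -4.7] 22.8318613585392 30.15 [-0.32  0.4   1.91 -0.    0.82  0.23]
R 120.5309104872806 lever 1.0543474084731963 yaw 1.0515807959482746
```

View pics/c9.png

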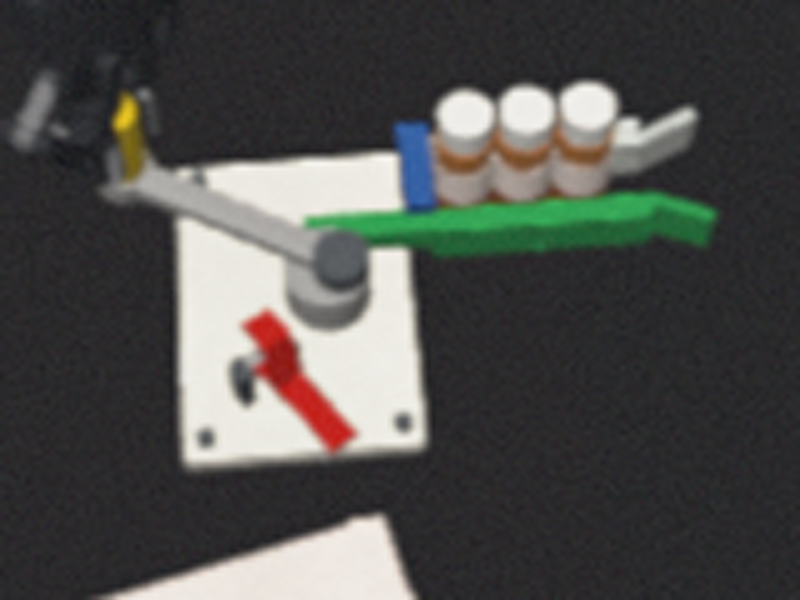

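The lever is round at its stop (about 1.05 rad, held in the fingers), the catch is back, and the jaw is closed on three upright vials. Handing in.

```bash
python3 -c "
from station import ctrl
print(ctrl.finish_job())"
```

```text
the job is handed in; nothing more can be done
None
```

I handed the job in at about 30 s, with all three vials closed up upright in the lane, the catch flipped back and the fingers holding the lever at its stop (about 1.05 rad); the hand-in returned no verdict, and the jaw's grip was judged only from the picture and lever force.

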